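# Sort rattling stimulator packs from sound ones

## Task

One or two of the three black sealed packs on the blue mat have a core that has come loose inside. Take the packs one at a time: lift the pack clear, tip it well (some 20 degrees or more) lengthwise to feel whether the core rolls, then set it down gently, flat and cap up, in the red tray if it rattles or in the green tray if it is solid, before you take the next. Leave the gel bottle, the plug and the probe where they are.

Things in the scene. Friction and masses are not known exactly. Their poses are not given: they have to be found in the camera images.
- pack_a_centre (a point): centre (23 mm up) of a sealed black pack with grey cap, 110 x 44 x 46 mm (x, y, z), 0.3 to 0.4 kg, one of three alike, parallel, 90 mm apart on the mat. x along its length, z up through the cap. Its 0.19 kg core is fixed tight or, in a rattler, rolls freely to the lower end, 34 mm from the middle, within 0.5 s of a 20 degree tip. Looks, names and weight do not tell which.
- pack_b_centre (a point): centre (23 mm up) of a sealed black pack with grey cap, 110 x 44 x 46 mm (x, y, z), 0.3 to 0.4 kg, one of three alike, parallel, 90 mm apart on the mat. x along its length, z up through the cap. Its 0.19 kg core is fixed tight or, in a rattler, rolls freely to the lower end, 34 mm from the middle, within 0.5 s of a 20 degree tip. Looks, names and weight do not tell which.
- pack_c_centre (a point): centre (23 mm up) of a sealed black pack with grey cap, 110 x 44 x 46 mm (x, y, z), 0.3 to 0.4 kg, one of three alike, parallel, 90 mm apart on the mat. x along its length, z up through the cap. Its 0.19 kg core is fixed tight or, in a rattler, rolls freely to the lower end, 34 mm from the middle, within 0.5 s of a 20 degree tip. Looks, names and weight do not tell which.
- tray_red: open red plastic tray, fixed, outside 164 x 224 x 27 mm (x, y, z), walls and floor 5 mm; origin at the centre of its underside, so its inner floor is 5 mm above it. Room for two packs side by side, long side along the tray's x, centres 50 mm either side of the middle along y. For packs that rattle.
- tray_green: open green plastic tray, fixed, outside 164 x 224 x 27 mm (x, y, z), walls and floor 5 mm; origin at the centre of its underside, so its inner floor is 5 mm above it. Room for two packs side by side, long side along the tray's x, centres 50 mm either side of the middle along y. For packs that are solid.
- mat: blue bench mat, fixed, 165 x 260 x 2 mm, on which the packs stand in a row along its y; origin at the centre of its underside; x and y along its sides. A white stimulator console, 110 mm tall, is fixed beyond it at x above 0.7 m.
- gel: white gel bottle with a blue cap, 50 mm across, 130 mm tall, standing, origin at the centre of its underside; bystander.
- plug: black three-pin plug, 85 x 40 x 26 mm, lying on the table between robot and mat, origin at the centre of its underside; bystander.
- probe: grey pencil probe with a red side, 110 x 22 x 22 mm, lying on the table between robot and mat, origin at the centre of its underside; bystander.

How it is judged (in metres and radians):
On the way, in this order (a step that is already met when the one before it is completed fails the run):
1. a first pack is lifted clear and tipped lengthwise by more than 0.25 rad (its centre above 70 mm) (((height (world z) of pack_a_centre above 0.07 m and (angle between pack_a_centre's own x axis and vertical below 1.321 rad or angle between pack_a_centre's own x axis and vertical above 1.821 rad)) or (height (world z) of pack_b_centre above 0.07 m and (angle between pack_b_centre's own x axis and vertical below 1.321 rad or angle between pack_b_centre's own x axis and vertical above 1.821 rad)) or (height (world z) of pack_c_centre above 0.07 m and (angle between pack_c_centre's own x axis and vertical below 1.321 rad or angle between pack_c_centre's own x axis and vertical above 1.821 rad)))), for 0.2 s.
2. with one pack lying in a tray, another is lifted clear and tipped likewise ((((height (world z) of pack_a_centre above 0.07 m and (angle between pack_a_centre's own x axis and vertical below 1.321 rad or angle between pack_a_centre's own x axis and vertical above 1.821 rad)) and ((height (world z) of pack_b_centre below 0.04 m and (horizontal distance between pack_b_centre and tray_red below 0.1 m or horizontal distance between pack_b_centre and tray_green below 0.1 m)) or (height (world z) of pack_c_centre below 0.04 m and (horizontal distance between pack_c_centre and tray_red below 0.1 m or horizontal distance between pack_c_centre and tray_green below 0.1 m)))) or ((height (world z) of pack_b_centre above 0.07 m and (angle between pack_b_centre's own x axis and vertical below 1.321 rad or angle between pack_b_centre's own x axis and vertical above 1.821 rad)) and ((height (world z) of pack_a_centre below 0.04 m and (horizontal distance between pack_a_centre and tray_red below 0.1 m or horizontal distance between pack_a_centre and tray_green below 0.1 m)) or (height (world z) of pack_c_centre below 0.04 m and (horizontal distance between pack_c_centre and tray_red below 0.1 m or horizontal distance between pack_c_centre and tray_green below 0.1 m)))) or ((height (world z) of pack_c_centre above 0.07 m and (angle between pack_c_centre's own x axis and vertical below 1.321 rad or angle between pack_c_centre's own x axis and vertical above 1.821 rad)) and ((height (world z) of pack_a_centre below 0.04 m and (horizontal distance between pack_a_centre and tray_red below 0.1 m or horizontal distance between pack_a_centre and tray_green below 0.1 m)) or (height (world z) of pack_b_centre below 0.04 m and (horizontal distance between pack_b_centre and tray_red below 0.1 m or horizontal distance between pack_b_centre and tray_green below 0.1 m)))))), for 0.2 s.
3. with two packs lying in trays, the last is lifted clear and tipped likewise ((((height (world z) of pack_a_centre above 0.07 m and (angle between pack_a_centre's own x axis and vertical below 1.321 rad or angle between pack_a_centre's own x axis and vertical above 1.821 rad)) and (height (world z) of pack_b_centre below 0.04 m and (horizontal distance between pack_b_centre and tray_red below 0.1 m or horizontal distance between pack_b_centre and tray_green below 0.1 m)) and (height (world z) of pack_c_centre below 0.04 m and (horizontal distance between pack_c_centre and tray_red below 0.1 m or horizontal distance between pack_c_centre and tray_green below 0.1 m))) or ((height (world z) of pack_b_centre above 0.07 m and (angle between pack_b_centre's own x axis and vertical below 1.321 rad or angle between pack_b_centre's own x axis and vertical above 1.821 rad)) and (height (world z) of pack_a_centre below 0.04 m and (horizontal distance between pack_a_centre and tray_red below 0.1 m or horizontal distance between pack_a_centre and tray_green below 0.1 m)) and (height (world z) of pack_c_centre below 0.04 m and (horizontal distance between pack_c_centre and tray_red below 0.1 m or horizontal distance between pack_c_centre and tray_green below 0.1 m))) or ((height (world z) of pack_c_centre above 0.07 m and (angle between pack_c_centre's own x axis and vertical below 1.321 rad or angle between pack_c_centre's own x axis and vertical above 1.821 rad)) and (height (world z) of pack_a_centre below 0.04 m and (horizontal distance between pack_a_centre and tray_red below 0.1 m or horizontal distance between pack_a_centre and tray_green below 0.1 m)) and (height (world z) of pack_b_centre below 0.04 m and (horizontal distance between pack_b_centre and tray_red below 0.1 m or horizontal distance between pack_b_centre and tray_green below 0.1 m))))), for 0.2 s.
At the end, for the whole second after the job is handed in: Every pack lies flat, cap up (0.12 rad), on a tray's floor: those with a loose core in the red tray, those with a tight core in the green. (core_1 and core_3 are rollers, core_2 and core_4 tight; three are drawn at random into the packs, the fourth stays shut in the console.) (((x of pack_a_centre in the frame of tray_red between -0.06 and 0.06 m and y of pack_a_centre in the frame of tray_red between -0.09 and 0.09 m and z of pack_a_centre in the frame of tray_red below 0.036 m and angle between pack_a_centre's own z axis and vertical below 0.12 rad) or (x of pack_a_centre in the frame of tray_green between -0.06 and 0.06 m and y of pack_a_centre in the frame of tray_green between -0.09 and 0.09 m and z of pack_a_centre in the frame of tray_green below 0.036 m and angle between pack_a_centre's own z axis and vertical below 0.12 rad)) and ((x of pack_b_centre in the frame of tray_red between -0.06 and 0.06 m and y of pack_b_centre in the frame of tray_red between -0.09 and 0.09 m and z of pack_b_centre in the frame of tray_red below 0.036 m and angle between pack_b_centre's own z axis and vertical below 0.12 rad) or (x of pack_b_centre in the frame of tray_green between -0.06 and 0.06 m and y of pack_b_centre in the frame of tray_green between -0.09 and 0.09 m and z of pack_b_centre in the frame of tray_green below 0.036 m and angle between pack_b_centre's own z axis and vertical below 0.12 rad)) and ((x of pack_c_centre in the frame of tray_red between -0.06 and 0.06 m and y of pack_c_centre in the frame of tray_red between -0.09 and 0.09 m and z of pack_c_centre in the frame of tray_red below 0.036 m and angle between pack_c_centre's own z axis and vertical below 0.12 rad) or (x of pack_c_centre in the frame of tray_green between -0.06 and 0.06 m and y of pack_c_centre in the frame of tray_green between -0.09 and 0.09 m and z of pack_c_centre in the frame of tray_green below 0.036 m and angle between pack_c_centre's own z axis and vertical below 0.12 rad)) and ((x of core_1 in the frame of tray_red between -0.085 and 0.085 m and y of core_1 in the frame of tray_red between -0.115 and 0.115 m and height (world z) of core_1 below 0.06 m) or world x of core_1 above 0.74 m) and ((x of core_3 in the frame of tray_red between -0.085 and 0.085 m and y of core_3 in the frame of tray_red between -0.115 and 0.115 m and height (world z) of core_3 below 0.06 m) or world x of core_3 above 0.74 m) and ((x of core_2 in the frame of tray_green between -0.085 and 0.085 m and y of core_2 in the frame of tray_green between -0.115 and 0.115 m and height (world z) of core_2 below 0.06 m) or world x of core_2 above 0.74 m) and ((x of core_4 in the frame of tray_green between -0.085 and 0.085 m and y of core_4 in the frame of tray_green between -0.115 and 0.115 m and height (world z) of core_4 below 0.06 m) or world x of core_4 above 0.74 m)); the robot touches nothing.
It fails at once if gel bottle, plug or probe moved by more than 25 mm, or the bottle tipped (distance of any of gel, plug, probe from where it was at the start of the episode above 0.025 m or angle between gel's own z axis and vertical above 0.4 rad).
It fails at once if a pack dropped or slammed: moving faster than 0.5 m/s with its centre less than 60 mm above the table ((height (world z) of pack_a_centre below 0.06 m and linear speed of pack_a above 0.5 m/s) or (height (world z) of pack_b_centre below 0.06 m and linear speed of pack_b above 0.5 m/s) or (height (world z) of pack_c_centre below 0.06 m and linear speed of pack_c above 0.5 m/s)).
It also fails if it takes over 72 s, if anything falls off the work surface, if the arm or the gripper's body presses on something with over 40 N, if the wrist force passes 120 N, or if a joint passes its speed limit or range.

## Robot

A 6-joint arm with a two-finger parallel gripper is mounted at the origin on the work surface. World frame = base frame: x ahead of the robot, y to its left, z up, the work surface at z = 0. Lengths are in mm, angles in rad, forces in N, time in s.
With the tool pointing down it reaches from about 375 to 925 mm from the base axis. Payload 5.7 kg.
Tool frame: the origin (TCP) lies on the centre line of the jaws, within the pads' length; the fingertips stand 14 mm ahead of it and the grasp point (between the pads) lies 5 mm behind it; z points along the fingers, y is the direction in which the jaws open and shut (so a half turn about z gives the same grasp; the last joint's range is limited). The gripper opens to 85 mm and grips with 20 to 120 N. Pads are 22 mm wide; open, the fingers measure 114 mm over their backs; the gripper's body (76 mm by 85 mm) begins 54 mm behind the grasp point. The pads swing forward as they close: fully open they stand 13 mm farther back than shut.
Start: joints at [1.194, 0.359, 1.51, -0, 1.272, -0.115], TCP at [155.286, 579.527, 245.267] pointing down, gripper open.
Joint ranges: [-2.97, 2.97], [-1.01, 2.36], [0.21, 2.38], [-0.96, 4.11], [0.2, 2.71], [-2.98, 2.98]. Speed limits (rad/s): [2.39, 2.39, 3.14, 3.14, 3.14, 3.14].

## Interface

Orientations are given as [roll, pitch, yaw] about the fixed x, y, z axes, in that order (R = Rz(yaw) Ry(pitch) Rx(roll)).
In Python, from bench import ctrl gives the robot as it stands.
- The arm moves only by the tool step_arm, never from a script. Its arguments are lists of equal length, an entry for each row: "linear": the shift along the world's x, y, z in mm, a list of three; "rot": the turn, a rotation vector about the world's x, y, z in rad, a list of three; "hand": the finger opening in mm, from 0 to 85.4. In form: {"linear": [[dx, dy, dz], ...], "rot": [[ax, ay, az], ...], "hand": [hand, ...]}. A call has 1 to 10 rows; each row shifts and turns the commanded pose from where the row before left it; what a row does not reach is not made up. A row lasts 1/12 s, in which the tool goes at most 41.7 mm and 7.16 degrees, less where a joint would pass 70% of its speed; a pose out of reach is approached as far as the arm can. A call with a gripper value outside its range is refused whole. The fingers move at their own pace and stop on an object; "squeeze" is the grip in N (left out, the last holds). Time passes only in rows, so rows that do not move let the fingers close. It gives the time, the measured TCP pose, the force and the opening at its end, in the units of the state.
- ctrl.get_state(): the state, without advancing time (a new reading comes with each control period).
- ctrl.snapshot(name): name is "scene" or "top" or "wrist"; returns a dict with "color" (420x560x3 uint8, red, green, blue), "mtx" (3x3 intrinsics, pixels), "cam_to_world" (4x4, takes a point from camera to world coordinates); the wrist camera has in their place "hand_eye" (4x4, takes a point from camera to tool coordinates, whose origin is the TCP and whose axes are the flange's). Camera axes: x right, y up, looking along -z (the intrinsics and any distortion apply to the point x, -y, -z); pixel columns grow to the right and rows downward; lengths in mm; the calibration is good to about 2 mm. The wrist camera is an equidistant fisheye: a pixel r from the principal point sees the ray r / f radians off the axis. A picture is of the moment at which its call begins: read the wrist's pose just before it. There is no depth.
- ctrl.finish_job(): hands the job in, once; it reports no verdict.
The state is a dict: "t": time; "joint_positions": joint angles; "dq": joint speeds; "joint_efforts": joint torques, N m; "eef_pos": TCP position; "tcp_rot": TCP orientation; "contact_force": force on the tool from outside, world axes, zero at the start; "torque": the same for the moment, N m; "opening": finger opening in mm.
Only numpy, scipy, OpenCV 4.12 (cv2) and the standard library are available. Lean on these libraries where they do the work, as an engineer would, in place of code of your own. Each camera call takes 0.05 s, during which the arm holds its last target. There are 200 camera calls.

## Working session

There is one attempt and no reset: what is moved stays moved. The work goes in short steps, Python scripts to look and compute and a tool call to move; the robot and the scene stay as the last step left them, time stands still between calls to the robot, and variables do not carry over. Pictures are saved under pics/ and viewed, about 8 in all and at most 12, crops included, and the job is handed in when it is done.

Besides the shell and the picture viewer there is one more tool, called after "Emit:" by a JSON object that holds its "api" and its "payload", one argument or row to a line. step_arm: Moves the arm, as the interface text tells. Its arguments: {"type":"object","properties":{"linear":{"type":"array"},"rot":{"type":"array"},"hand":{"type":"array"},"squeeze":{"type":"number"}},"required":["linear","rot","hand"]}

```bash
ls; mkdir -p pics
cat > h.py <<'E'
import numpy as np, cv2
from bench import ctrl
def ray(s,uv):
    p=cv2.undistortPoints(np.array([[uv]],float),s["mtx"],None)[0,0]
    M=np.array(s["cam_to_world"]); d=M[:3,:3]@np.array([p[0],-p[1],-1]); return M[:3,3],d
def onz(s,uv,z):
    o,d=ray(s,uv); return o+d*(z-o[2])/d[2]
def snap(n,f):
    s=ctrl.snapshot(n); s["mtx"]=np.array(s["mtx"],float); s["color"]=np.array(s["color"],np.uint8)
    cv2.imwrite(f"pics/{f}.png",cv2.cvtColor(s["color"],cv2.COLOR_RGB2BGR)); np.save(f"pics/{f}.npy",s,allow_pickle=True); return s
def st():
    s=ctrl.get_state(); print({k:np.round(v,3).tolist() for k,v in s.items() if k not in("dq","joint_efforts")}); return s
E
python3 - <<'E'
from h import *
print([k for k in ctrl.get_state()]);st()
for n in("top","scene"):
    s=snap(n,n+"0"); print({k:(np.round(v,2).tolist() if k!="color" else 0) for k,v in s.items()})
E
```

```text
pics
['t', 'joint_positions', 'dq', 'joint_efforts', 'eef_pos', 'tcp_rot', 'contact_force', 'torque', 'opening']
{'t': 0.0, 'joint_positions': [1.194, 0.36, 1.511, 0.0, 1.273, -0.115], 'eef_pos': [155.041, 578.914, 244.416], 'tcp_rot': [-3.14, -0.0, 2.88], 'contact_force': [0.145, 0.378, -0.621], 'torque': [-0.034, 0.007, -0.018], 'opening': 85.843}
{'color': 0, 'mtx': [[520.48, 0.0, 278.74], [0.0, 520.48, 207.63], [0.0, 0.0, 1.0]], 'cam_to_world': [[0.02, 0.98, -0.17, 350.21], [-1.0, 0.03, 0.02, 10.32], [0.03, 0.17, 0.98, 1063.12], [0.0, 0.0, 0.0, 1.0]]}
{'color': 0, 'mtx': [[542.24, 0.0, 283.26], [0.0, 542.24, 210.59], [0.0, 0.0, 1.0]], 'cam_to_world': [[-0.31, -0.53, 0.79, 1462.61], [0.95, -0.18, 0.25, 278.79], [0.01, 0.83, 0.56, 696.94], [0.0, 0.0, 0.0, 1.0]]}
```

View pics/top0.png

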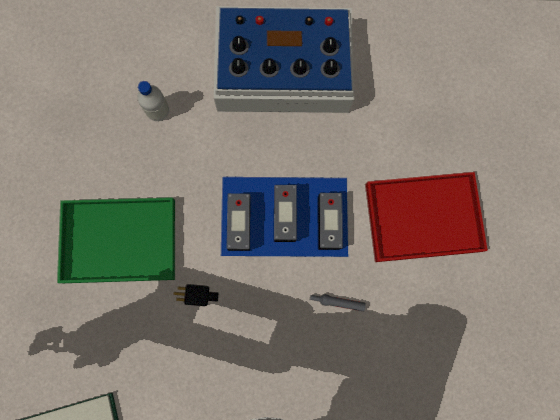

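View pics/scene0.png

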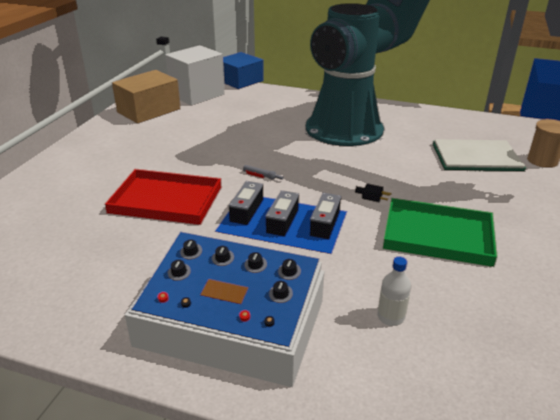

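The top view shows the packs at about (238,221), (286,212) and (330,220), the green tray at (118,240), the red tray at (426,217), the gel at (150,100), the plug at (200,295) and the probe at (340,301). The scene view agrees with this.

Run:
```python
from h import *
s=np.load("pics/top0.npy",allow_pickle=True).item(); im=s["color"]; hsv=cv2.cvtColor(im,cv2.COLOR_RGB2HSV)
H,S,V=cv2.split(hsv)
def big(m,n=1):
    c,_=cv2.findContours(m.astype(np.uint8),cv2.RETR_EXTERNAL,cv2.CHAIN_APPROX_NONE); return sorted(c,key=cv2.contourArea)[-n:]
def rect(c,z):
    p=np.array([onz(s,q,z)[:2] for q in c.reshape(-1,2)+0.0],np.float32)
    return cv2.minAreaRect(p)
print("red",rect(big(((H<8)|(H>172))&(S>150)&(V>60))[0],27))
print("green",rect(big((H>45)&(H<80)&(S>120)&(V>40))[0],27))
roi=np.zeros(H.shape,bool); roi[176:258,220:350]=1
blue=(H>105)&(H<130)&(S>130)
mat=big(blue&roi)[0]; print("mat",rect(mat,2))
nb=(~blue)&roi
for lo in (50,70,85):
  m=(nb&(V>lo)).astype(np.uint8); m[:178]=0;m[254:]=0;m[:,:224]=0;m[:,345:]=0
  m=cv2.morphologyEx(m,cv2.MORPH_OPEN,np.ones((3,3)))
  for c in big(m,3): print(lo,rect(c,48),cv2.boundingRect(c))
c=cv2.cvtColor(im[170:265,215:355],cv2.COLOR_RGB2BGR); cv2.imwrite("pics/crop.png",cv2.resize(c,None,fx=5,fy=5,interpolation=cv2.INTER_NEAREST))
for n,u in dict(gel=(158,114),plug=(200,296),probe=(340,301)).items(): print(n,onz(s,u,5))
```

```text
red ((521.9844970703125, -309.7074890136719), (164.3514404296875, 228.61170959472656), 6.98301362991333)
green ((457.502685546875, 308.6899719238281), (163.95651245117188, 226.2995147705078), 3.3378093242645264)
mat ((517.5364379882812, -24.179656982421875), (163.57162475585938, 258.04620361328125), 1.1539506912231445)
50 ((499.31494140625, 69.07766723632812), (109.33885955810547, 43.51288986206055), 1.5183652639389038) (227, 193, 23, 56)
50 ((505.4698181152344, -114.84601593017578), (108.62264251708984, 43.713661193847656), 0.6049796938896179) (320, 193, 23, 55)
50 ((518.9354248046875, -23.669225692749023), (108.3465347290039, 43.93350601196289), 1.4717628955841064) (274, 185, 23, 55)
70 ((519.8836059570312, -22.645009994506836), (106.38246154785156, 41.93446350097656), 1.4717628955841064) (274, 185, 22, 54)
70 ((505.73388671875, -114.84323120117188), (108.01982116699219, 43.713661193847656), 0.6049796938896179) (320, 193, 23, 55)
70 ((499.28118896484375, 69.77680969238281), (109.63163757324219, 41.518306732177734), 1.960016131401062) (227, 193, 22, 56)
85 ((505.99822998046875, -114.83026885986328), (42.427608489990234, 27.844966888427734), 0.5294384956359863) (324, 209, 15, 22)
85 ((519.4915161132812, -23.49816131591797), (42.19977569580078, 27.798795700073242), 1.3965396881103516) (278, 201, 15, 22)
85 ((498.91229248046875, 68.69673156738281), (41.934478759765625, 27.588172912597656), 2.016270875930786) (231, 210, 15, 22)
gel [728.18304333 248.71847824   5.        ]
plug [350.73111245 141.1634895    5.        ]
probe [ 347.62668805 -139.34039622    5.        ]
```

View pics/crop.png

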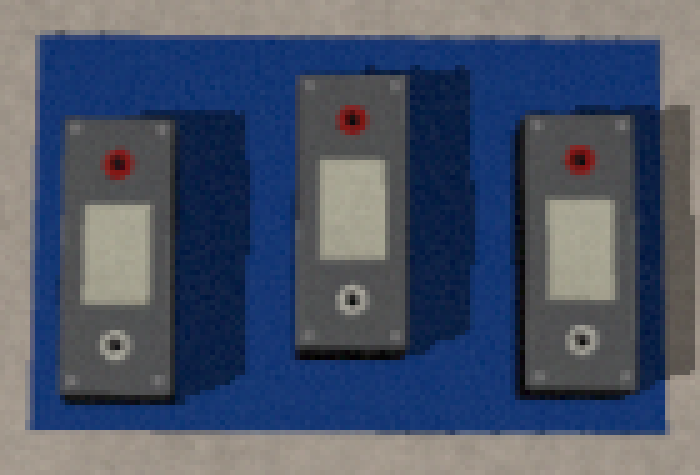

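Pack and tray sizes come out as given: packs at about (499.5, 69), (519.5, -23.5) and (506, -115) with yaw 0.022, red tray near (522, -312) with yaw 0.12, green tray near (457, 310) with yaw 0.058. I'll start with the left pack.

Emit:
{"api": "step_arm", "payload": {
  "linear": [
    [17.2,-25.5,-5.5],
    [17.2,-25.5,-5.5],
    [17.2,-25.5,-5.5],
    [17.2,-25.5,-5.5],
    [17.2,-25.5,-5.5],
    [17.2,-25.5,-5.5],
    [17.2,-25.5,-5.5],
    [17.2,-25.5,-5.5],
    [17.2,-25.5,-5.5],
    [17.2,-25.5,-5.5]
  ],
  "rot": [
    [0,0,0.0142],
    [0,0,0.0142],
    [0,0,0.0142],
    [0,0,0.0142],
    [0,0,0.0142],
    [0,0,0.0142],
    [0,0,0.0142],
    [0,0,0.0142],
    [0,0,0.0142],
    [0,0,0.0142]
  ],
  "hand": [62,62,62,62,62,62,62,62,62,62],
  "squeeze": 70
}}

```text
t: 0.93
eef_pos: [327.6, 323.1, 189.9]
tcp_rot: [-3.141, -0.0, 3.023]
contact_force: [0.6, 0.3, -0.6]
opening: 62.3
```

Emit:
{"api": "step_arm", "payload": {
  "linear": [
    [17.2,-25.5,-5.5],
    [17.2,-25.5,-5.5],
    [17.2,-25.5,-5.5],
    [17.2,-25.5,-5.5],
    [17.2,-25.5,-5.5],
    [17.2,-25.5,-5.5],
    [17.2,-25.5,-5.5],
    [17.2,-25.5,-5.5],
    [17.2,-25.5,-5.5],
    [17.2,-25.5,-5.5]
  ],
  "rot": [
    [0,0,0.0142],
    [0,0,0.0142],
    [0,0,0.0142],
    [0,0,0.0142],
    [0,0,0.0142],
    [0,0,0.0142],
    [0,0,0.0142],
    [0,0,0.0142],
    [0,0,0.0142],
    [0,0,0.0142]
  ],
  "hand": [62,62,62,62,62,62,62,62,62,62]
}}

```text
t: 1.77
eef_pos: [499.7, 68.1, 134.8]
tcp_rot: [-3.142, -0.001, -3.119]
contact_force: [0.6, 0.6, 0.1]
opening: 62.0
```

Emit:
{"api": "step_arm", "payload": {
  "linear": [
    [0,0,0],
    [0,0,0],
    [0,0,0]
  ],
  "rot": [
    [0,0,0],
    [0,0,0],
    [0,0,0]
  ],
  "hand": [62,62,62]
}}

```text
t: 2.02
eef_pos: [498.4, 69.7, 134.9]
tcp_rot: [3.141, -0.002, -3.12]
contact_force: [-0.4, -0.1, -0.3]
opening: 61.8
```

Run:
```python
from h import *
st()
s=ctrl.snapshot("wrist"); cv2.imwrite("pics/w0.png",cv2.cvtColor(np.array(s["color"],np.uint8),cv2.COLOR_RGB2BGR)); print(np.round(s["hand_eye"],2).tolist(),np.round(s["mtx"],1).tolist()); np.save("pics/w0.npy",s,allow_pickle=True)
```

```text
{'t': 2.017, 'joint_positions': [0.001, 0.358, 1.84, 0.0, 0.945, -1.591], 'eef_pos': [498.387, 69.736, 134.885], 'tcp_rot': [3.141, -0.002, -3.12], 'contact_force': [-0.375, -0.148, -0.285], 'torque': [0.01, -0.026, -0.022], 'opening': 61.784}
[[-0.0, 0.95, 0.32, 83.35], [1.0, 0.0, -0.0, 0.48], [-0.0, 0.32, -0.95, -129.35], [0.0, 0.0, 0.0, 1.0]] [[325.2, 0.0, 275.1], [0.0, 325.2, 206.8], [0.0, 0.0, 1.0]]
```

View pics/w0.png

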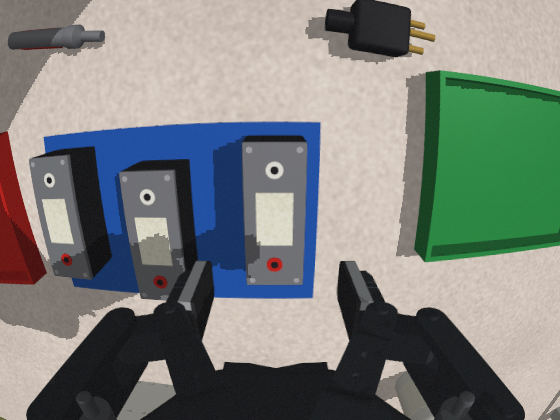

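The wrist view shows the left pack between the fingers with its label at (274,218), its white jack at (274,170) and its red jack at (275,264). I'll check its position from this view.

```bash
cat >> h.py <<'E'
from scipy.spatial.transform import Rotation as R
def wz(s,uv,z,state):
    K=np.array(s["mtx"]); d=(np.array(uv,float)-K[:2,2])/K[0,0]; r=np.hypot(*d); a=np.array([*(d/r*np.sin(r)),np.cos(r)])
    a[1:]*=-1; M=np.array(s["hand_eye"]); Rw=R.from_euler("xyz",state["tcp_rot"]).as_matrix()
    o=Rw@M[:3,3]+state["eef_pos"]; v=Rw@M[:3,:3]@a; return o+v*(z-o[2])/v[2]
def packs(s,state,z=48):
    im=np.array(s["color"],np.uint8); hsv=cv2.cvtColor(im,cv2.COLOR_RGB2HSV); m=((hsv[...,2]>170)&(hsv[...,1]<60)).astype(np.uint8)
    return m
E
python3 - <<'E'
from h import *
s=np.load("pics/w0.npy",allow_pickle=True).item()
S=dict(eef_pos=np.array([498.39,69.74,134.9]),tcp_rot=[3.141,-.002,-3.12])
for u in [(274,218),(274,170),(275,264),(246,150),(303,150),(249,282),(303,281),(58,221),(154,220)]: print(u,wz(s,u,48,S).round(1))
E
```

```text
(274, 218) [497.4  69.5  48. ]
(274, 170) [462.6  68.8  48. ]
(275, 264) [534.6  71.   48. ]
(246, 150) [449.1  49.7  48. ]
(303, 150) [448.3  88.   48. ]
(249, 282) [551.3  51.1  48. ]
(303, 281) [549.5  93.1  48. ]
(58, 221) [ 505.5 -113.    48. ]
(154, 220) [501.3 -20.3  48. ]
```

Emit:
{"api": "step_arm", "payload": {
  "linear": [
    [0,0,-15],
    [0,0,-15],
    [0,0,-15],
    [0,0,-15],
    [0,0,-15],
    [0,0,-12],
    [0,0,-10],
    [0,0,-8],
    [0,0,-6],
    [0,0,0]
  ],
  "rot": [
    [0,0,0],
    [0,0,0],
    [0,0,0],
    [0,0,0],
    [0,0,0],
    [0,0,0],
    [0,0,0],
    [0,0,0],
    [0,0,0],
    [0,0,0]
  ],
  "hand": [62,62,62,62,62,62,62,62,62,62]
}}

```text
t: 2.9
eef_pos: [498.5, 69.9, 23.5]
tcp_rot: [-3.142, -0.001, -3.119]
contact_force: [-1.1, -0.5, -0.6]
opening: 62.0
```

Emit:
{"api": "step_arm", "payload": {
  "linear": [
    [0,0,0],
    [0,0,0],
    [0,0,0],
    [0,0,0],
    [0,0,0],
    [0,0,0],
    [0,0,0],
    [0,0,0]
  ],
  "rot": [
    [0,0,0],
    [0,0,0],
    [0,0,0],
    [0,0,0],
    [0,0,0],
    [0,0,0],
    [0,0,0],
    [0,0,0]
  ],
  "hand": [52,47,43,40,38,38,38,38]
}}

```text
t: 3.57
eef_pos: [499.8, 69.5, 25.0]
tcp_rot: [-3.141, 0.001, -3.119]
contact_force: [-1.4, 0.5, 6.7]
opening: 43.3
```

```bash
python3 -c "
from h import *
st()"
```

```text
{'t': 3.567, 'joint_positions': [0.001, 0.538, 1.922, -0.0, 0.68, -1.592], 'eef_pos': [499.789, 69.49, 25.01], 'tcp_rot': [-3.141, 0.001, -3.119], 'contact_force': [-1.415, 0.541, 6.662], 'torque': [-0.021, 0.152, 0.038], 'opening': 43.257}
```

Add to h.py:
```python
def avg(n=5):
    a=[]
    for i in range(n):
        s=ctrl.get_state(); a.append([*s["contact_force"],*s["torque"]]); ctrl.snapshot("wrist")
    a=np.array(a); q=R.from_euler("xyz",s["tcp_rot"]).as_matrix()
    print("t",round(s["t"],2),"pos",np.round(s["eef_pos"],1),"rot",np.round(s["tcp_rot"],3),"F",a.mean(0)[:3].round(2),"M",a.mean(0)[3:].round(3),"sd",a.std(0)[3:].round(3),"tool z",q[:,2].round(3),"open",round(s["opening"],1))
```

```text
(no output)
```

Emit:
{"api": "step_arm", "payload": {
  "linear": [
    [0,0,4],
    [0,0,8],
    [0,0,14],
    [0,0,18],
    [0,0,18],
    [0,0,18],
    [0,0,18],
    [0,0,18],
    [0,0,14],
    [0,0,10]
  ],
  "rot": [
    [0,0,0],
    [0,0,0],
    [0,0,0],
    [0,0,0],
    [0,0,0],
    [0,0,0],
    [0,0,0],
    [0,0,0],
    [0,0,0],
    [0,0,0]
  ],
  "hand": [38,38,38,38,38,38,38,38,38,38]
}}

```text
t: 4.4
eef_pos: [499.4, 69.5, 166.0]
tcp_rot: [-3.141, 0.001, -3.119]
contact_force: [0.3, -0.3, -5.0]
opening: 42.9
```

Emit:
{"api": "step_arm", "payload": {
  "linear": [
    [0,0,0],
    [0,0,0],
    [0,0,0]
  ],
  "rot": [
    [0,0,0],
    [0,0,0],
    [0,0,0]
  ],
  "hand": [38,38,38]
}}

```text
t: 4.65
eef_pos: [498.5, 69.5, 163.5]
tcp_rot: [-3.142, -0.002, -3.119]
contact_force: [-0.5, -0.4, -3.9]
opening: 43.4
```

```bash
python3 -c "
from h import *
avg()"
```

```text
t 4.85 pos [498.6  69.5 163.3] rot [-3.142e+00 -2.000e-03 -3.119e+00] F [-0.1  -0.1  -3.73] M [-0.018  0.002  0.011] sd [0.012 0.02  0.021] tool z [-0.002 -0.    -1.   ] open 43.2
```

Emit:
{"api": "step_arm", "payload": {
  "linear": [
    [0,0,0],
    [0,0,0],
    [0,0,0],
    [0,0,0],
    [0,0,0],
    [0,0,0],
    [0,0,0],
    [0,0,0]
  ],
  "rot": [
    [0,0.04,0],
    [0,0.07,0],
    [0,0.07,0],
    [0,0.07,0],
    [0,0.07,0],
    [0,0.06,0],
    [0,0.04,0],
    [0,0,0]
  ],
  "hand": [38,38,38,38,38,38,38,38]
}}

```text
t: 5.57
eef_pos: [500.8, 69.4, 162.7]
tcp_rot: [3.132, -0.421, -3.118]
contact_force: [0.0, 0.3, -3.1]
opening: 43.3
```

Emit:
{"api": "step_arm", "payload": {
  "linear": [
    [0,0,0],
    [0,0,0],
    [0,0,0],
    [0,0,0],
    [0,0,0],
    [0,0,0],
    [0,0,0]
  ],
  "rot": [
    [0,0,0],
    [0,0,0],
    [0,0,0],
    [0,0,0],
    [0,0,0],
    [0,0,0],
    [0,0,0]
  ],
  "hand": [38,38,38,38,38,38,38]
}}

```text
t: 6.15
eef_pos: [499.3, 69.5, 164.6]
tcp_rot: [3.132, -0.419, -3.117]
contact_force: [-0.2, 0.1, -3.7]
opening: 43.3
```

```bash
python3 -c "
from h import *
avg()"
```

```text
t 6.35 pos [499.3  69.5 164.3] rot [ 3.132 -0.42  -3.117] F [-0.16 -0.06 -3.63] M [-0.006 -0.34  -0.004] sd [0.022 0.047 0.019] tool z [-0.408 -0.    -0.913] open 42.4
```

Emit:
{"api": "step_arm", "payload": {
  "linear": [
    [0,0,0],
    [0,0,0],
    [0,0,0],
    [0,0,0],
    [0,0,0],
    [0,0,0],
    [0,0,0],
    [0,0,0],
    [0,0,0],
    [0,0,0]
  ],
  "rot": [
    [0,-0.04,0],
    [0,-0.07,0],
    [0,-0.07,0],
    [0,-0.07,0],
    [0,-0.07,0],
    [0,-0.06,0],
    [0,-0.04,0],
    [0,0,0],
    [0,0,0],
    [0,0,0]
  ],
  "hand": [38,38,38,38,38,38,38,38,38,38]
}}

```text
t: 7.23
eef_pos: [499.7, 69.5, 164.4]
tcp_rot: [-3.142, -0.001, -3.119]
contact_force: [-0.1, -0.6, -3.9]
opening: 43.3
```

```bash
python3 -c "
from h import *
avg()"
```

```text
t 7.43 pos [499.9  69.5 164.1] rot [-3.141 -0.    -3.119] F [-0.23 -0.5  -3.33] M [-0.009  0.036  0.001] sd [0.014 0.021 0.032] tool z [-0. -0. -1.] open 43.0
```

Emit:
{"api": "step_arm", "payload": {
  "linear": [
    [0,0,0],
    [0,0,0],
    [0,0,0],
    [0,0,0],
    [0,0,0],
    [0,0,0],
    [0,0,0],
    [0,0,0]
  ],
  "rot": [
    [0,-0.04,0],
    [0,-0.07,0],
    [0,-0.07,0],
    [0,-0.07,0],
    [0,-0.07,0],
    [0,-0.06,0],
    [0,-0.04,0],
    [0,0,0]
  ],
  "hand": [38,38,38,38,38,38,38,38]
}}

```text
t: 8.15
eef_pos: [496.2, 69.6, 162.8]
tcp_rot: [-3.132, 0.416, -3.117]
contact_force: [-1.0, -0.2, -4.5]
opening: 43.0
```

Emit:
{"api": "step_arm", "payload": {
  "linear": [
    [0,0,0],
    [0,0,0],
    [0,0,0],
    [0,0,0],
    [0,0,0],
    [0,0,0],
    [0,0,0]
  ],
  "rot": [
    [0,0,0],
    [0,0,0],
    [0,0,0],
    [0,0,0],
    [0,0,0],
    [0,0,0],
    [0,0,0]
  ],
  "hand": [38,38,38,38,38,38,38]
}}

```text
t: 8.73
eef_pos: [499.4, 69.5, 164.2]
tcp_rot: [-3.132, 0.42, -3.117]
contact_force: [0.1, -0.9, -3.9]
opening: 42.9
```

```bash
python3 -c "
from h import *
avg()"
```

```text
t 8.93 pos [499.2  69.5 164.2] rot [-3.132  0.42  -3.117] F [ 0.02 -0.34 -3.33] M [ 0.005  0.38  -0.009] sd [0.038 0.019 0.016] tool z [ 0.408 -0.    -0.913] open 43.0
```

Emit:
{"api": "step_arm", "payload": {
  "linear": [
    [0,0,0],
    [0,0,0],
    [0,0,0],
    [0,0,0],
    [0,0,0],
    [0,0,0],
    [0,0,0],
    [0,0,0],
    [0,0,0],
    [0,0,0]
  ],
  "rot": [
    [0,0.04,0],
    [0,0.07,0],
    [0,0.07,0],
    [0,0.07,0],
    [0,0.07,0],
    [0,0.06,0],
    [0,0.04,0],
    [0,0,0],
    [0,0,0],
    [0,0,0]
  ],
  "hand": [38,38,38,38,38,38,38,38,38,38]
}}

```text
t: 9.82
eef_pos: [498.7, 69.6, 163.9]
tcp_rot: [-3.141, 0.0, -3.119]
contact_force: [0.4, -0.6, -5.1]
opening: 43.5
```

```bash
python3 -c "
from h import *
avg()"
```

```text
t 10.02 pos [498.6  69.6 164.3] rot [-3.141  0.    -3.119] F [-0.09  0.09 -3.94] M [ 0.023 -0.05  -0.001] sd [0.017 0.022 0.016] tool z [ 0. -0. -1.] open 43.2
```

```bash
python3 -c "
from h import *
avg(10)"
```

```text
t 10.52 pos [499.3  69.5 164.3] rot [-3.141  0.    -3.119] F [-0.08 -0.22 -3.91] M [ 0.012 -0.073  0.007] sd [0.018 0.027 0.026] tool z [ 0. -0. -1.] open 43.1
```

Emit:
{"api": "step_arm", "payload": {
  "linear": [
    [0,0,0],
    [0,0,0],
    [0,0,0],
    [0,0,0],
    [0,0,0],
    [0,0,0],
    [0,0,0],
    [0,0,0],
    [0,0,0],
    [0,0,0]
  ],
  "rot": [
    [0,0.06,0],
    [0,0.1,0],
    [0,0.1,0],
    [0,0.1,0],
    [0,0.06,0],
    [0,0,0],
    [0,0,0],
    [0,0,0],
    [0,0,0],
    [0,0,0]
  ],
  "hand": [38,38,38,38,38,38,38,38,38,38]
}}

```text
t: 11.4
eef_pos: [498.6, 69.6, 164.8]
tcp_rot: [3.132, -0.419, -3.117]
contact_force: [0.3, 0.3, -2.8]
opening: 43.0
```

Emit:
{"api": "step_arm", "payload": {
  "linear": [
    [0,0,0],
    [0,0,0],
    [0,0,0],
    [0,0,0],
    [0,0,0],
    [0,0,0],
    [0,0,0],
    [0,0,0],
    [0,0,0],
    [0,0,0]
  ],
  "rot": [
    [0,-0.06,0],
    [0,-0.1,0],
    [0,-0.1,0],
    [0,-0.1,0],
    [0,-0.06,0],
    [0,0,0],
    [0,0,0],
    [0,0,0],
    [0,0,0],
    [0,0,0]
  ],
  "hand": [38,38,38,38,38,38,38,38,38,38]
}}

```text
t: 12.23
eef_pos: [500.4, 69.5, 164.2]
tcp_rot: [-3.141, -0.0, -3.119]
contact_force: [0.3, -0.2, -3.8]
opening: 42.8
```

```bash
python3 -c "
from h import *
avg(10)"
```

```text
t 12.68 pos [499.3  69.5 164.2] rot [-3.142 -0.    -3.119] F [ 0.05  0.07 -3.72] M [0.009 0.022 0.002] sd [0.019 0.025 0.025] tool z [-0. -0. -1.] open 43.3
```

Level moment is about +0.03 N·m after a + tip and -0.06 after a - tip, and this repeated. The core rolls, so pack 1 goes to the far slot of the red tray, about (528, -362).

Emit:
{"api": "step_arm", "payload": {
  "linear": [
    [1,-15,0],
    [1.8,-26,0],
    [1.8,-26,0],
    [1.8,-26,0],
    [1.8,-26,0],
    [1.8,-26,0],
    [1.8,-26,0],
    [1.8,-26,0],
    [1.8,-26,0],
    [1.8,-26,0]
  ],
  "rot": [
    [0,0,0.006],
    [0,0,0.006],
    [0,0,0.006],
    [0,0,0.006],
    [0,0,0.006],
    [0,0,0.006],
    [0,0,0.006],
    [0,0,0.006],
    [0,0,0.006],
    [0,0,0.006]
  ],
  "hand": [38,38,38,38,38,38,38,38,38,38]
}}

```text
t: 13.57
eef_pos: [516.4, -180.8, 164.3]
tcp_rot: [-3.141, 0.0, -3.059]
contact_force: [-0.2, 0.1, -3.4]
opening: 43.2
```

Emit:
{"api": "step_arm", "payload": {
  "linear": [
    [1.8,-26,0],
    [1.8,-26,0],
    [1.8,-26,0],
    [1.8,-26,0],
    [1.8,-26,0],
    [1.8,-26,0],
    [1,-16,0],
    [0,-10,0],
    [0,0,0],
    [0,0,0]
  ],
  "rot": [
    [0,0,0.006],
    [0,0,0.006],
    [0,0,0.006],
    [0,0,0.006],
    [0,0,0.006],
    [0,0,0.006],
    [0,0,0.004],
    [0,0,0],
    [0,0,0],
    [0,0,0]
  ],
  "hand": [38,38,38,38,38,38,38,38,38,38]
}}

```text
t: 14.4
eef_pos: [527.9, -360.7, 163.9]
tcp_rot: [3.14, -0.001, -3.02]
contact_force: [-0.4, 0.4, -4.3]
opening: 43.0
```

Run:
```python
from h import *
S=st(); s=ctrl.snapshot("wrist"); im=np.array(s["color"],np.uint8); cv2.imwrite("pics/w1.png",cv2.cvtColor(im,cv2.COLOR_RGB2BGR)); np.save("pics/w1.npy",dict(s,state=S),allow_pickle=True)
```

```text
{'t': 14.4, 'joint_positions': [-0.708, 0.492, 1.508, 0.001, 1.143, -2.4], 'eef_pos': [527.899, -360.69, 163.934], 'tcp_rot': [3.14, -0.001, -3.02], 'contact_force': [-0.362, 0.357, -4.34], 'torque': [0.007, 0.062, -0.002], 'opening': 43.027}
```

View pics/w1.png

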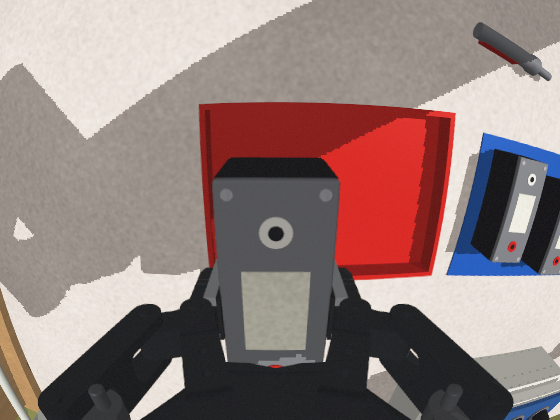

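The pack sits square in the jaws over the far (left) part of the red tray, whose rim corners are at (199,105), (456,113) and (433,275). I'll check the offset against the rim.

Run:
```python
from h import *
s=np.load("pics/w1.npy",allow_pickle=True).item()
for u in [(199,105),(456,113),(433,275)]: print(wz(s,u,27,s["state"]).round(1))
```

```text
[ 455.6 -431.6   27. ]
[ 427.7 -208.4   27. ]
[ 590.3 -187.    27. ]
```

Emit:
{"api": "step_arm", "payload": {
  "linear": [
    [0,0,-12],
    [0,0,-20],
    [0,0,-20],
    [0,0,-20],
    [0,0,-16],
    [0,0,-12],
    [0,0,-10],
    [0,0,-8],
    [0,0,-6],
    [0,0,-4]
  ],
  "rot": [
    [0,0,0],
    [0,0,0],
    [0,0,0],
    [0,0,0],
    [0,0,0],
    [0,0,0],
    [0,0,0],
    [0,0,0],
    [0,0,0],
    [0,0,0]
  ],
  "hand": [38,38,38,38,38,38,38,38,38,38]
}}

```text
t: 15.28
eef_pos: [528.4, -361.3, 35.8]
tcp_rot: [-3.141, 0.0, -3.019]
contact_force: [-0.2, -0.5, -4.4]
opening: 43.4
```

Emit:
{"api": "step_arm", "payload": {
  "linear": [
    [0,0,-3],
    [0,0,-2],
    [0,0,-1],
    [0,0,-1]
  ],
  "rot": [
    [0,0,0],
    [0,0,0],
    [0,0,0],
    [0,0,0]
  ],
  "hand": [38,38,38,38]
}}

```text
t: 15.62
eef_pos: [528.5, -361.8, 29.6]
tcp_rot: [-3.141, 0.001, -3.019]
contact_force: [1.1, 0.1, -4.1]
opening: 43.0
```

Emit:
{"api": "step_arm", "payload": {
  "linear": [
    [0,0,-1],
    [0,0,-0.7],
    [0,0,-0.5],
    [0,0,0],
    [0,0,0]
  ],
  "rot": [
    [0,0,0],
    [0,0,0],
    [0,0,0],
    [0,0,0],
    [0,0,0]
  ],
  "hand": [38,38,38,38,38]
}}

```text
t: 16.03
eef_pos: [528.5, -361.7, 28.1]
tcp_rot: [-3.141, 0.001, -3.019]
contact_force: [-1.5, 0.5, 6.3]
opening: 43.1
```

Emit:
{"api": "step_arm", "payload": {
  "linear": [
    [0,0,0],
    [0,0,0],
    [0,0,0],
    [0,0,0],
    [0,0,0],
    [0,0,10],
    [0,0,20],
    [0,0,25],
    [0,0,25],
    [0,0,25]
  ],
  "rot": [
    [0,0,0],
    [0,0,0],
    [0,0,0],
    [0,0,0],
    [0,0,0],
    [0,0,0],
    [0,0,0],
    [0,0,0],
    [0,0,0],
    [0,0,0]
  ],
  "hand": [44,46,50,56,60,60,60,60,60,60]
}}

```text
t: 16.87
eef_pos: [528.2, -361.4, 133.7]
tcp_rot: [-3.142, -0.0, -3.019]
contact_force: [0.5, -0.3, -0.1]
opening: 60.0
```

Run:
```python
from h import *
st(); snap("top","top1"); snap("scene","scene1")
a=cv2.imread("pics/top1.png")[150:280,200:520]; b=cv2.imread("pics/scene1.png")[150:260,90:360]
cv2.imwrite("pics/v1.png",np.vstack([cv2.resize(a,(640,260)),cv2.resize(b,(640,260))]))
```

```text
{'t': 16.867, 'joint_positions': [-0.708, 0.525, 1.535, -0.0, 1.081, -2.401], 'eef_pos': [528.187, -361.371, 133.692], 'tcp_rot': [-3.142, -0.0, -3.019], 'contact_force': [0.518, -0.263, -0.126], 'torque': [0.009, -0.038, 0.002], 'opening': 59.959}
```

View pics/v1.png

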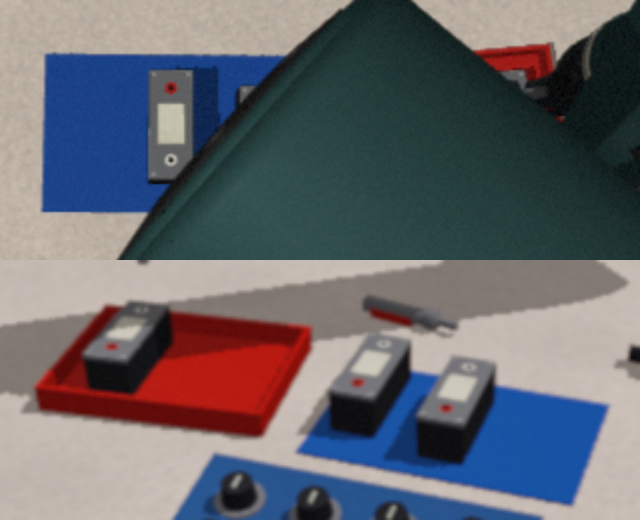

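The first pack lies flat in the red tray's far slot, and the other two are undisturbed. Next is the right-hand pack at (506, -114).

Emit:
{"api": "step_arm", "payload": {
  "linear": [
    [-2.2,24.7,0],
    [-2.2,24.7,0],
    [-2.2,24.7,0],
    [-2.2,24.7,0],
    [-2.2,24.7,0],
    [-2.2,24.7,0],
    [-2.2,24.7,0],
    [-2.2,24.7,0],
    [-2.2,24.7,0],
    [-2.2,24.7,0]
  ],
  "rot": [
    [0,0,-0.01],
    [0,0,-0.01],
    [0,0,-0.01],
    [0,0,-0.01],
    [0,0,-0.01],
    [0,0,-0.01],
    [0,0,-0.01],
    [0,0,-0.01],
    [0,0,-0.01],
    [0,0,-0.01]
  ],
  "hand": [62,62,62,62,62,62,62,62,62,62]
}}

```text
t: 17.8
eef_pos: [505.7, -113.2, 132.0]
tcp_rot: [3.142, -0.0, -3.12]
contact_force: [-0.8, -0.0, 0.3]
opening: 62.1
```

Emit:
{"api": "step_arm", "payload": {
  "linear": [
    [0,0,0],
    [0,0,0],
    [0,0,0]
  ],
  "rot": [
    [0,0,0],
    [0,0,0],
    [0,0,0]
  ],
  "hand": [62,62,62]
}}

```text
t: 18.05
eef_pos: [506.6, -114.9, 132.2]
tcp_rot: [-3.141, 0.0, -3.119]
contact_force: [0.4, -1.1, 0.2]
opening: 61.9
```

Run:
```python
from h import *
S=st(); s=ctrl.snapshot("wrist"); im=np.array(s["color"],np.uint8); hsv=cv2.cvtColor(im,cv2.COLOR_RGB2HSV)
# pale label blobs
m=((hsv[...,2]>120)&(hsv[...,0]>20)&(hsv[...,0]<50)&(hsv[...,1]>12)&(hsv[...,1]<90)).astype(np.uint8)
n,l,st_,c=cv2.connectedComponentsWithStats(m)
for i in range(1,n):
    if 400<st_[i,4]<4000: print(st_[i],c[i].round(1),wz(s,c[i],48,S).round(1))
red=((hsv[...,0]<8)|(hsv[...,0]>172))&(hsv[...,1]>150); n,l,st_,c=cv2.connectedComponentsWithStats(red.astype(np.uint8))
for i in range(1,n):
    if 40<st_[i,4]<600: print("red",st_[i],wz(s,c[i],48,S).round(1))
cv2.imwrite("pics/w2.png",cv2.cvtColor(im,cv2.COLOR_RGB2BGR))
```

```text
{'t': 18.05, 'joint_positions': [-0.356, 0.38, 1.81, -0.001, 0.951, -1.949], 'eef_pos': [506.597, -114.858, 132.179], 'tcp_rot': [-3.141, 0.0, -3.119], 'contact_force': [0.392, -1.066, 0.181], 'torque': [-0.022, -0.004, 0.01], 'opening': 61.922}
[ 258  192   38   54 2006] [276.5 218. ] [ 504.7 -113.4   48. ]
[  0 213  24  41 617] [  9.4 234.4] [ 529.7 -364.9   48. ]
[ 378  213   38   50 1545] [396.2 236.7] [518.2 -22.6  48. ]
[ 514  345   46   65 1174] [537.9 373.9] [734.4 257.2  48. ]
[ 376  380   58   40 1207] [404.9 399.3] [720.5  35.5  48. ]
red [199   6  63  10 213] [ 362.8 -146.4   48. ]
red [269 258  15  14 138] [ 541.8 -112.7   48. ]
red [ 17 263   9  11  54] [ 565.5 -361.8   48. ]
red [383 273  14  13 110] [555.5 -21.5  48. ]
```

Emit:
{"api": "step_arm", "payload": {
  "linear": [
    [0,0.5,-15],
    [0,0.5,-15],
    [0,0,-15],
    [0,0,-15],
    [0,0,-15],
    [0,0,-12],
    [0,0,-9],
    [0,0,-7],
    [0,0,-5],
    [0,0,0]
  ],
  "rot": [
    [0,0,0],
    [0,0,0],
    [0,0,0],
    [0,0,0],
    [0,0,0],
    [0,0,0],
    [0,0,0],
    [0,0,0],
    [0,0,0],
    [0,0,0]
  ],
  "hand": [62,62,62,62,62,62,62,62,62,62]
}}

```text
t: 18.93
eef_pos: [506.0, -113.8, 23.3]
tcp_rot: [3.141, -0.001, -3.12]
contact_force: [-0.8, -0.3, 0.1]
opening: 61.9
```

Emit:
{"api": "step_arm", "payload": {
  "linear": [
    [0,0,0],
    [0,0,0],
    [0,0,0],
    [0,0,0],
    [0,0,0],
    [0,0,0],
    [0,0,0],
    [0,0,0]
  ],
  "rot": [
    [0,0,0],
    [0,0,0],
    [0,0,0],
    [0,0,0],
    [0,0,0],
    [0,0,0],
    [0,0,0],
    [0,0,0]
  ],
  "hand": [52,47,43,40,38,38,38,38]
}}

```text
t: 19.6
eef_pos: [506.8, -113.7, 24.8]
tcp_rot: [-3.141, 0.001, -3.119]
contact_force: [-1.0, -0.7, 5.5]
opening: 43.4
```

Emit:
{"api": "step_arm", "payload": {
  "linear": [
    [0,0,4],
    [0,0,8],
    [0,0,14],
    [0,0,18],
    [0,0,18],
    [0,0,18],
    [0,0,18],
    [0,0,18],
    [0,0,14],
    [0,0,10]
  ],
  "rot": [
    [0,0,0],
    [0,0,0],
    [0,0,0],
    [0,0,0],
    [0,0,0],
    [0,0,0],
    [0,0,0],
    [0,0,0],
    [0,0,0],
    [0,0,0]
  ],
  "hand": [38,38,38,38,38,38,38,38,38,38]
}}

```text
t: 20.43
eef_pos: [506.4, -113.4, 165.8]
tcp_rot: [-3.141, 0.001, -3.119]
contact_force: [-0.2, -0.6, -3.9]
opening: 43.0
```

Emit:
{"api": "step_arm", "payload": {
  "linear": [
    [0,0,0],
    [0,0,0],
    [0,0,0],
    [0,0,0],
    [0,0,0],
    [0,0,0],
    [0,0,0],
    [0,0,0],
    [0,0,0],
    [0,0,0]
  ],
  "rot": [
    [0,0.04,0],
    [0,0.08,0],
    [0,0.1,0],
    [0,0.1,0],
    [0,0.06,0],
    [0,0.04,0],
    [0,0,0],
    [0,0,0],
    [0,0,0],
    [0,0,0]
  ],
  "hand": [38,38,38,38,38,38,38,38,38,38]
}}

```text
t: 21.27
eef_pos: [505.7, -113.4, 164.4]
tcp_rot: [3.132, -0.419, -3.117]
contact_force: [-1.3, 0.5, -2.9]
opening: 43.3
```

Emit:
{"api": "step_arm", "payload": {
  "linear": [
    [0,0,0],
    [0,0,0],
    [0,0,0],
    [0,0,0]
  ],
  "rot": [
    [0,0,0],
    [0,0,0],
    [0,0,0],
    [0,0,0]
  ],
  "hand": [38,38,38,38]
}}

```text
t: 21.6
eef_pos: [506.2, -113.5, 164.4]
tcp_rot: [3.132, -0.419, -3.117]
contact_force: [-0.4, 0.3, -4.1]
opening: 43.2
```

```bash
python3 -c "
from h import *
avg(5)"
```

```text
t 21.8 pos [ 506.3 -113.5  164.1] rot [ 3.132 -0.42  -3.117] F [-0.04 -0.21 -3.71] M [ 0.011 -0.45  -0.013] sd [0.017 0.061 0.032] tool z [-0.408 -0.    -0.913] open 43.1
```

Emit:
{"api": "step_arm", "payload": {
  "linear": [
    [0,0,0],
    [0,0,0],
    [0,0,0],
    [0,0,0],
    [0,0,0],
    [0,0,0],
    [0,0,0],
    [0,0,0],
    [0,0,0],
    [0,0,0]
  ],
  "rot": [
    [0,-0.06,0],
    [0,-0.1,0],
    [0,-0.1,0],
    [0,-0.1,0],
    [0,-0.06,0],
    [0,0,0],
    [0,0,0],
    [0,0,0],
    [0,0,0],
    [0,0,0]
  ],
  "hand": [38,38,38,38,38,38,38,38,38,38]
}}

```text
t: 22.68
eef_pos: [507.3, -113.7, 163.8]
tcp_rot: [-3.141, -0.001, -3.119]
contact_force: [-0.6, -0.8, -3.4]
opening: 43.0
```

```bash
python3 -c "
from h import *
avg(12)"
```

```text
t 23.23 pos [ 506.3 -113.5  164.1] rot [-3.141 -0.    -3.119] F [ 0.03  0.15 -3.15] M [-0.001 -0.002  0.014] sd [0.033 0.021 0.025] tool z [-0. -0. -1.] open 42.7
```

Emit:
{"api": "step_arm", "payload": {
  "linear": [
    [0,0,0],
    [0,0,0],
    [0,0,0],
    [0,0,0],
    [0,0,0],
    [0,0,0],
    [0,0,0],
    [0,0,0],
    [0,0,0],
    [0,0,0]
  ],
  "rot": [
    [0,-0.04,0],
    [0,-0.08,0],
    [0,-0.1,0],
    [0,-0.1,0],
    [0,-0.06,0],
    [0,-0.04,0],
    [0,0,0],
    [0,0,0],
    [0,0,0],
    [0,0,0]
  ],
  "hand": [38,38,38,38,38,38,38,38,38,38]
}}

```text
t: 24.12
eef_pos: [507.4, -113.9, 164.6]
tcp_rot: [-3.131, 0.42, -3.116]
contact_force: [1.3, -0.6, -2.8]
opening: 43.6
```

Emit:
{"api": "step_arm", "payload": {
  "linear": [
    [0,0,0],
    [0,0,0],
    [0,0,0],
    [0,0,0]
  ],
  "rot": [
    [0,0,0],
    [0,0,0],
    [0,0,0],
    [0,0,0]
  ],
  "hand": [38,38,38,38]
}}

```text
t: 24.45
eef_pos: [506.5, -113.4, 164.1]
tcp_rot: [-3.132, 0.42, -3.117]
contact_force: [-0.3, 0.5, -2.4]
opening: 43.1
```

```bash
python3 -c "
from h import *
avg(5)"
```

```text
t 24.65 pos [ 506.3 -113.4  164. ] rot [-3.132  0.42  -3.117] F [-0.3   0.29 -3.11] M [-0.029  0.392 -0.003] sd [0.008 0.083 0.028] tool z [ 0.408 -0.    -0.913] open 43.2
```

Emit:
{"api": "step_arm", "payload": {
  "linear": [
    [0,0,0],
    [0,0,0],
    [0,0,0],
    [0,0,0],
    [0,0,0],
    [0,0,0],
    [0,0,0],
    [0,0,0],
    [0,0,0],
    [0,0,0]
  ],
  "rot": [
    [0,0.06,0],
    [0,0.1,0],
    [0,0.1,0],
    [0,0.1,0],
    [0,0.06,0],
    [0,0,0],
    [0,0,0],
    [0,0,0],
    [0,0,0],
    [0,0,0]
  ],
  "hand": [38,38,38,38,38,38,38,38,38,38]
}}

```text
t: 25.53
eef_pos: [505.0, -113.3, 163.9]
tcp_rot: [3.141, -0.0, -3.12]
contact_force: [0.5, -0.1, -3.7]
opening: 43.1
```

```bash
python3 -c "
from h import *
avg(12)"
```

```text
t 26.08 pos [ 506.3 -113.5  164.1] rot [-3.142  0.    -3.119] F [ 0.1   0.12 -3.27] M [-0.004  0.009 -0.01 ] sd [0.04  0.046 0.036] tool z [ 0. -0. -1.] open 43.3
```

The second pack reads about 0 at level after either tip (-0.002 and +0.009 N·m), so it is solid and pack 1's ±0.05 swing was real. It goes to the green tray's far slot, about (455, 360).

Emit:
{"api": "step_arm", "payload": {
  "linear": [
    [-1.5,14,0],
    [-2.8,26,0],
    [-2.8,26,0],
    [-2.8,26,0],
    [-2.8,26,0],
    [-2.8,26,0],
    [-2.8,26,0],
    [-2.8,26,0],
    [-2.8,26,0],
    [-2.8,26,0]
  ],
  "rot": [
    [0,0,0.002],
    [0,0,0.002],
    [0,0,0.002],
    [0,0,0.002],
    [0,0,0.002],
    [0,0,0.002],
    [0,0,0.002],
    [0,0,0.002],
    [0,0,0.002],
    [0,0,0.002]
  ],
  "hand": [38,38,38,38,38,38,38,38,38,38]
}}

```text
t: 26.97
eef_pos: [478.8, 136.4, 164.1]
tcp_rot: [3.141, -0.0, -3.099]
contact_force: [1.0, -0.4, -3.8]
opening: 43.3
```

Emit:
{"api": "step_arm", "payload": {
  "linear": [
    [-2.8,26,0],
    [-2.8,26,0],
    [-2.8,26,0],
    [-2.8,26,0],
    [-2.8,26,0],
    [-2.8,26,0],
    [-2.8,26,0],
    [-2.8,26,0],
    [-2,17,0],
    [0,0,0]
  ],
  "rot": [
    [0,0,0.002],
    [0,0,0.002],
    [0,0,0.002],
    [0,0,0.002],
    [0,0,0.002],
    [0,0,0.002],
    [0,0,0.002],
    [0,0,0.002],
    [0,0,0],
    [0,0,0]
  ],
  "hand": [38,38,38,38,38,38,38,38,38,38]
}}

```text
t: 27.8
eef_pos: [454.4, 363.5, 164.1]
tcp_rot: [3.139, 0.001, -3.081]
contact_force: [0.9, 0.2, -3.1]
opening: 43.0
```

Emit:
{"api": "step_arm", "payload": {
  "linear": [
    [0,0,0],
    [0,0,0]
  ],
  "rot": [
    [0,0,0],
    [0,0,0]
  ],
  "hand": [38,38]
}}

```text
t: 27.97
eef_pos: [454.4, 359.2, 163.8]
tcp_rot: [-3.141, -0.001, -3.083]
contact_force: [-0.2, -0.1, -3.3]
opening: 43.2
```

Run:
```python
from h import *
S=st(); s=ctrl.snapshot("wrist"); im=np.array(s["color"],np.uint8); hsv=cv2.cvtColor(im,cv2.COLOR_RGB2HSV)
cv2.imwrite("pics/w3.png",cv2.cvtColor(im,cv2.COLOR_RGB2BGR)); np.save("pics/w3.npy",dict(s,state=S),allow_pickle=True)
```

```text
{'t': 27.967, 'joint_positions': [0.55, 0.415, 1.647, -0.0, 1.081, -1.08], 'eef_pos': [454.44, 359.235, 163.774], 'tcp_rot': [-3.141, -0.001, -3.083], 'contact_force': [-0.201, -0.127, -3.288], 'torque': [-0.008, 0.007, 0.026], 'opening': 43.217}
```

View pics/w3.png

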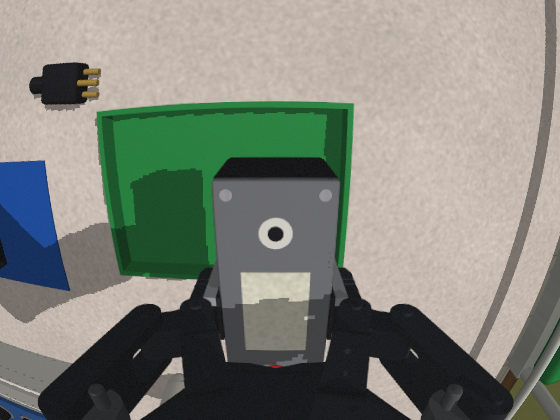

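The pack is square over the right (far) part of the green tray, with rim corners at (97,112), (353,104) and (120,273). Lowering now.

Emit:
{"api": "step_arm", "payload": {
  "linear": [
    [0,0,-12],
    [0,0,-20],
    [0,0,-20],
    [0,0,-20],
    [0,0,-16],
    [0,0,-12],
    [0,0,-10],
    [0,0,-8],
    [0,0,-6],
    [0,0,-4]
  ],
  "rot": [
    [0,0,0],
    [0,0,0],
    [0,0,0],
    [0,0,0],
    [0,0,0],
    [0,0,0],
    [0,0,0],
    [0,0,0],
    [0,0,0],
    [0,0,0]
  ],
  "hand": [38,38,38,38,38,38,38,38,38,38]
}}

```text
t: 28.85
eef_pos: [455.3, 359.2, 35.7]
tcp_rot: [-3.141, -0.0, -3.084]
contact_force: [-0.2, 0.2, -2.7]
opening: 42.9
```

Emit:
{"api": "step_arm", "payload": {
  "linear": [
    [0,0,-3],
    [0,0,-2],
    [0,0,-1],
    [0,0,-1],
    [0,0,-0.9],
    [0,0,-0.5],
    [0,0,-0.4],
    [0,0,0],
    [0,0,0]
  ],
  "rot": [
    [0,0,0],
    [0,0,0],
    [0,0,0],
    [0,0,0],
    [0,0,0],
    [0,0,0],
    [0,0,0],
    [0,0,0],
    [0,0,0]
  ],
  "hand": [38,38,38,38,38,38,38,38,38]
}}

```text
t: 29.6
eef_pos: [455.3, 359.7, 27.9]
tcp_rot: [3.141, 0.0, -3.083]
contact_force: [-1.2, -0.3, 5.0]
opening: 43.2
```

Emit:
{"api": "step_arm", "payload": {
  "linear": [
    [0,0,0],
    [0,0,0],
    [0,0,0],
    [0,0,0],
    [0,0,0],
    [0,0,10],
    [0,0,20],
    [0,0,25],
    [0,0,25],
    [0,0,25]
  ],
  "rot": [
    [0,0,0],
    [0,0,0],
    [0,0,0],
    [0,0,0],
    [0,0,0],
    [0,0,0],
    [0,0,0],
    [0,0,0],
    [0,0,0],
    [0,0,0]
  ],
  "hand": [44,46,50,56,60,60,60,60,60,60]
}}

```text
t: 30.43
eef_pos: [455.0, 359.4, 134.0]
tcp_rot: [-3.141, -0.0, -3.083]
contact_force: [-0.5, -0.1, 0.5]
opening: 59.9
```

Emit:
{"api": "step_arm", "payload": {
  "linear": [
    [4.25,-25.5,0],
    [4.25,-25.5,0],
    [4.25,-25.5,0],
    [4.25,-25.5,0],
    [4.25,-25.5,0],
    [4.25,-25.5,0],
    [4.25,-25.5,0],
    [4.25,-25.5,0],
    [4.25,-25.5,0],
    [4.25,-25.5,0]
  ],
  "rot": [
    [0,0,-0.0024],
    [0,0,-0.0024],
    [0,0,-0.0024],
    [0,0,-0.0024],
    [0,0,-0.0024],
    [0,0,-0.0024],
    [0,0,-0.0024],
    [0,0,-0.0024],
    [0,0,-0.0024],
    [0,0,-0.0024]
  ],
  "hand": [62,62,62,62,62,62,62,62,62,62]
}}

```text
t: 31.27
eef_pos: [497.9, 103.3, 133.1]
tcp_rot: [-3.141, 0.001, -3.107]
contact_force: [-0.8, 0.3, 0.2]
opening: 62.0
```

Emit:
{"api": "step_arm", "payload": {
  "linear": [
    [4.25,-25.5,0],
    [4.25,-25.5,0],
    [4.25,-25.5,0],
    [4.25,-25.5,0],
    [4.25,-25.5,0],
    [0,0,0],
    [0,0,0],
    [0,0,0]
  ],
  "rot": [
    [0,0,-0.0024],
    [0,0,-0.0024],
    [0,0,-0.0024],
    [0,0,-0.0024],
    [0,0,-0.0024],
    [0,0,0],
    [0,0,0],
    [0,0,0]
  ],
  "hand": [62,62,62,62,62,62,62,62]
}}

```text
t: 31.93
eef_pos: [518.6, -22.6, 132.6]
tcp_rot: [3.141, -0.0, -3.12]
contact_force: [0.1, 0.1, -0.4]
opening: 62.0
```

Run:
```python
from h import *
S=st(); s=ctrl.snapshot("wrist"); im=np.array(s["color"],np.uint8); hsv=cv2.cvtColor(im,cv2.COLOR_RGB2HSV)
m=((hsv[...,2]>120)&(hsv[...,0]>20)&(hsv[...,0]<50)&(hsv[...,1]>12)&(hsv[...,1]<90)).astype(np.uint8)
n,l,st_,c=cv2.connectedComponentsWithStats(m)
for i in range(1,n):
    if 400<st_[i,4]<4000: print(st_[i],wz(s,c[i],48,S).round(1))
red=((hsv[...,0]<8)|(hsv[...,0]>172))&(hsv[...,1]>150); n,l,st_,c=cv2.connectedComponentsWithStats(red.astype(np.uint8))
for i in range(1,n):
    if 40<st_[i,4]<600: print("red",st_[i],wz(s,c[i],48,S).round(1))
cv2.imwrite("pics/w4.png",cv2.cvtColor(im,cv2.COLOR_RGB2BGR))
```

```text
{'t': 31.933, 'joint_positions': [-0.177, 0.379, 1.81, 0.0, 0.952, -1.769], 'eef_pos': [518.63, -22.633, 132.595], 'tcp_rot': [3.141, -0.0, -3.12], 'contact_force': [0.093, 0.069, -0.446], 'torque': [-0.021, 0.027, -0.027], 'opening': 62.021}
[ 255  194   39   53 1976] [518.  -22.8  48. ]
[480 348  39  52 427] [712.1 253.8  48. ]
[376 375  30  40 527] [716.5 104.9  48. ]
red [ 95   6  56   4 159] [ 364.8 -130.3   48. ]
red [267 259  15  14 138] [555.3 -22.1  48. ]
```

View pics/w4.png

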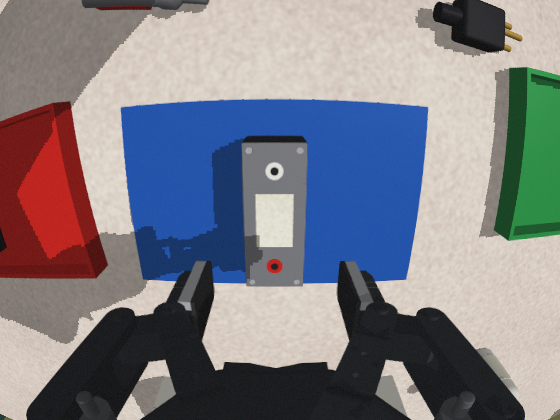

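The last pack is centred between the fingers, with its label at (274,220). Grasp and test.

Emit:
{"api": "step_arm", "payload": {
  "linear": [
    [0,0,-15],
    [0,0,-15],
    [0,0,-15],
    [0,0,-15],
    [0,0,-15],
    [0,0,-12],
    [0,0,-9],
    [0,0,-7],
    [0,0,-5],
    [0,0,0]
  ],
  "rot": [
    [0,0,0],
    [0,0,0],
    [0,0,0],
    [0,0,0],
    [0,0,0],
    [0,0,0],
    [0,0,0],
    [0,0,0],
    [0,0,0],
    [0,0,0]
  ],
  "hand": [62,62,62,62,62,62,62,62,62,62]
}}

```text
t: 32.82
eef_pos: [518.5, -22.5, 23.6]
tcp_rot: [3.141, -0.001, -3.119]
contact_force: [-0.7, -0.7, 0.7]
opening: 62.0
```

Emit:
{"api": "step_arm", "payload": {
  "linear": [
    [0,0,0],
    [0,0,0],
    [0,0,0],
    [0,0,0],
    [0,0,0],
    [0,0,0],
    [0,0,0],
    [0,0,0]
  ],
  "rot": [
    [0,0,0],
    [0,0,0],
    [0,0,0],
    [0,0,0],
    [0,0,0],
    [0,0,0],
    [0,0,0],
    [0,0,0]
  ],
  "hand": [52,47,43,40,38,38,38,38]
}}

```text
t: 33.48
eef_pos: [519.4, -23.1, 25.0]
tcp_rot: [-3.141, 0.001, -3.12]
contact_force: [-1.2, 0.4, 6.4]
opening: 43.1
```

Emit:
{"api": "step_arm", "payload": {
  "linear": [
    [0,0,4],
    [0,0,8],
    [0,0,14],
    [0,0,18],
    [0,0,18],
    [0,0,18],
    [0,0,18],
    [0,0,18],
    [0,0,14],
    [0,0,10]
  ],
  "rot": [
    [0,0,0],
    [0,0,0],
    [0,0,0],
    [0,0,0],
    [0,0,0],
    [0,0,0],
    [0,0,0],
    [0,0,0],
    [0,0,0],
    [0,0,0]
  ],
  "hand": [38,38,38,38,38,38,38,38,38,38]
}}

```text
t: 34.32
eef_pos: [519.1, -23.0, 166.0]
tcp_rot: [-3.141, 0.001, -3.119]
contact_force: [-0.3, -1.6, -3.6]
opening: 43.1
```

Emit:
{"api": "step_arm", "payload": {
  "linear": [
    [0,0,0],
    [0,0,0],
    [0,0,0],
    [0,0,0],
    [0,0,0],
    [0,0,0],
    [0,0,0],
    [0,0,0],
    [0,0,0],
    [0,0,0]
  ],
  "rot": [
    [0,0.04,0],
    [0,0.08,0],
    [0,0.1,0],
    [0,0.1,0],
    [0,0.06,0],
    [0,0.04,0],
    [0,0,0],
    [0,0,0],
    [0,0,0],
    [0,0,0]
  ],
  "hand": [38,38,38,38,38,38,38,38,38,38]
}}

```text
t: 35.15
eef_pos: [518.3, -22.9, 164.6]
tcp_rot: [3.132, -0.419, -3.117]
contact_force: [-0.1, 0.2, -2.9]
opening: 43.5
```

Emit:
{"api": "step_arm", "payload": {
  "linear": [
    [0,0,0],
    [0,0,0],
    [0,0,0],
    [0,0,0]
  ],
  "rot": [
    [0,0,0],
    [0,0,0],
    [0,0,0],
    [0,0,0]
  ],
  "hand": [38,38,38,38]
}}

```text
t: 35.48
eef_pos: [518.9, -23.0, 164.6]
tcp_rot: [3.132, -0.419, -3.117]
contact_force: [-0.1, -0.3, -2.9]
opening: 43.4
```

```bash
python3 -c "
from h import *
avg(5)"
```

```text
t 35.68 pos [518.9 -23.  164.3] rot [ 3.132 -0.42  -3.117] F [-0.27  0.19 -3.03] M [-0.008 -0.351 -0.002] sd [0.017 0.017 0.02 ] tool z [-0.408 -0.    -0.913] open 43.1
```

Emit:
{"api": "step_arm", "payload": {
  "linear": [
    [0,0,0],
    [0,0,0],
    [0,0,0],
    [0,0,0],
    [0,0,0],
    [0,0,0],
    [0,0,0],
    [0,0,0],
    [0,0,0],
    [0,0,0]
  ],
  "rot": [
    [0,-0.06,0],
    [0,-0.1,0],
    [0,-0.1,0],
    [0,-0.1,0],
    [0,-0.06,0],
    [0,0,0],
    [0,0,0],
    [0,0,0],
    [0,0,0],
    [0,0,0]
  ],
  "hand": [38,38,38,38,38,38,38,38,38,38]
}}

```text
t: 36.57
eef_pos: [520.1, -23.1, 164.0]
tcp_rot: [-3.141, -0.001, -3.119]
contact_force: [-0.1, 0.2, -2.5]
opening: 43.1
```

```bash
python3 -c "
from h import *
avg(12)"
```

```text
t 37.12 pos [518.9 -23.  164.3] rot [-3.141  0.    -3.119] F [-0.15  0.09 -3.38] M [-0.008  0.069  0.005] sd [0.022 0.027 0.031] tool z [ 0. -0. -1.] open 43.0
```

Emit:
{"api": "step_arm", "payload": {
  "linear": [
    [0,0,0],
    [0,0,0],
    [0,0,0],
    [0,0,0],
    [0,0,0],
    [0,0,0],
    [0,0,0],
    [0,0,0],
    [0,0,0],
    [0,0,0]
  ],
  "rot": [
    [0,-0.04,0],
    [0,-0.08,0],
    [0,-0.1,0],
    [0,-0.1,0],
    [0,-0.06,0],
    [0,-0.04,0],
    [0,0,0],
    [0,0,0],
    [0,0,0],
    [0,0,0]
  ],
  "hand": [38,38,38,38,38,38,38,38,38,38]
}}

```text
t: 38.0
eef_pos: [520.4, -23.2, 164.9]
tcp_rot: [-3.131, 0.421, -3.117]
contact_force: [0.6, 0.2, -3.1]
opening: 43.2
```

Emit:
{"api": "step_arm", "payload": {
  "linear": [
    [0,0,0],
    [0,0,0],
    [0,0,0],
    [0,0,0]
  ],
  "rot": [
    [0,0,0],
    [0,0,0],
    [0,0,0],
    [0,0,0]
  ],
  "hand": [38,38,38,38]
}}

```text
t: 38.33
eef_pos: [519.1, -22.9, 164.2]
tcp_rot: [-3.132, 0.42, -3.117]
contact_force: [-0.1, 0.1, -3.4]
opening: 43.0
```

```bash
python3 -c "
from h import *
avg(5)"
```

```text
t 38.53 pos [518.9 -22.9 164.2] rot [-3.132  0.42  -3.117] F [ 0.3  -0.2  -2.92] M [-0.013  0.343  0.004] sd [0.015 0.015 0.043] tool z [ 0.408 -0.    -0.913] open 43.3
```

Emit:
{"api": "step_arm", "payload": {
  "linear": [
    [0,0,0],
    [0,0,0],
    [0,0,0],
    [0,0,0],
    [0,0,0],
    [0,0,0],
    [0,0,0],
    [0,0,0],
    [0,0,0],
    [0,0,0]
  ],
  "rot": [
    [0,0.06,0],
    [0,0.1,0],
    [0,0.1,0],
    [0,0.1,0],
    [0,0.06,0],
    [0,0,0],
    [0,0,0],
    [0,0,0],
    [0,0,0],
    [0,0,0]
  ],
  "hand": [38,38,38,38,38,38,38,38,38,38]
}}

```text
t: 39.42
eef_pos: [517.6, -22.9, 164.1]
tcp_rot: [3.141, -0.0, -3.12]
contact_force: [-0.3, -0.5, -2.9]
opening: 43.5
```

```bash
python3 -c "
from h import *
avg(12)"
```

```text
t 39.97 pos [518.9 -23.  164.3] rot [-3.142  0.    -3.119] F [ 0.23  0.21 -3.1 ] M [ 0.005 -0.051  0.003] sd [0.021 0.025 0.021] tool z [ 0. -0. -1.] open 42.8
```

The third pack reads +0.069 and -0.051 N·m at level, so its core rolls. It goes to the red tray's near slot, about (516, -261).

Emit:
{"api": "step_arm", "payload": {
  "linear": [
    [-0.2,-16,0],
    [-0.3,-26,0],
    [-0.3,-26,0],
    [-0.3,-26,0],
    [-0.3,-26,0],
    [-0.3,-26,0],
    [-0.3,-26,0],
    [-0.3,-26,0],
    [-0.2,-24,0],
    [0,-16,0]
  ],
  "rot": [
    [0,0,0.01],
    [0,0,0.01],
    [0,0,0.01],
    [0,0,0.01],
    [0,0,0.01],
    [0,0,0.01],
    [0,0,0.01],
    [0,0,0.01],
    [0,0,0.01],
    [0,0,0.01]
  ],
  "hand": [38,38,38,38,38,38,38,38,38,38]
}}

```text
t: 40.85
eef_pos: [516.5, -263.6, 164.3]
tcp_rot: [-3.14, 0.0, -3.02]
contact_force: [0.7, -1.2, -4.0]
opening: 43.3
```

Emit:
{"api": "step_arm", "payload": {
  "linear": [
    [0,0,0],
    [0,0,0],
    [0,0,0]
  ],
  "rot": [
    [0,0,0],
    [0,0,0],
    [0,0,0]
  ],
  "hand": [38,38,38]
}}

```text
t: 41.1
eef_pos: [516.1, -260.2, 164.0]
tcp_rot: [3.141, -0.001, -3.02]
contact_force: [0.5, 0.3, -3.1]
opening: 43.3
```

Emit:
{"api": "step_arm", "payload": {
  "linear": [
    [0,0,-12],
    [0,0,-20],
    [0,0,-20],
    [0,0,-20],
    [0,0,-16],
    [0,0,-12],
    [0,0,-10],
    [0,0,-8],
    [0,0,-6],
    [0,0,-4]
  ],
  "rot": [
    [0,0,0],
    [0,0,0],
    [0,0,0],
    [0,0,0],
    [0,0,0],
    [0,0,0],
    [0,0,0],
    [0,0,0],
    [0,0,0],
    [0,0,0]
  ],
  "hand": [38,38,38,38,38,38,38,38,38,38]
}}

```text
t: 41.93
eef_pos: [516.5, -260.6, 35.9]
tcp_rot: [3.142, -0.0, -3.019]
contact_force: [-0.9, -0.1, -3.3]
opening: 43.2
```

Emit:
{"api": "step_arm", "payload": {
  "linear": [
    [0,0,-3],
    [0,0,-2],
    [0,0,-1],
    [0,0,-1],
    [0,0,-0.9],
    [0,0,-0.5],
    [0,0,-0.4],
    [0,0,0],
    [0,0,0]
  ],
  "rot": [
    [0,0,0],
    [0,0,0],
    [0,0,0],
    [0,0,0],
    [0,0,0],
    [0,0,0],
    [0,0,0],
    [0,0,0],
    [0,0,0]
  ],
  "hand": [38,38,38,38,38,38,38,38,38]
}}

```text
t: 42.68
eef_pos: [516.6, -261.1, 28.1]
tcp_rot: [-3.141, 0.0, -3.019]
contact_force: [-1.6, 0.9, 5.5]
opening: 43.1
```

Released next, then up and clear toward the middle so the trays can be seen.

Emit:
{"api": "step_arm", "payload": {
  "linear": [
    [0,0,0],
    [0,0,0],
    [0,0,0],
    [0,0,0],
    [0,0,0],
    [0,0,10],
    [0,0,20],
    [0,0,25],
    [0,0,25],
    [0,0,25]
  ],
  "rot": [
    [0,0,0],
    [0,0,0],
    [0,0,0],
    [0,0,0],
    [0,0,0],
    [0,0,0],
    [0,0,0],
    [0,0,0],
    [0,0,0],
    [0,0,0]
  ],
  "hand": [44,46,50,56,60,60,60,60,60,60]
}}

```text
t: 43.52
eef_pos: [516.3, -260.9, 134.1]
tcp_rot: [-3.142, -0.0, -3.019]
contact_force: [0.5, -0.6, 0.1]
opening: 59.5
```

Emit:
{"api": "step_arm", "payload": {
  "linear": [
    [0,20,15],
    [0,26,15],
    [0,26,15],
    [0,26,15],
    [0,26,15],
    [0,26,10],
    [0,26,0],
    [0,26,0],
    [0,20,0],
    [0,0,0]
  ],
  "rot": [
    [0,0,0],
    [0,0,0],
    [0,0,0],
    [0,0,0],
    [0,0,0],
    [0,0,0],
    [0,0,0],
    [0,0,0],
    [0,0,0],
    [0,0,0]
  ],
  "hand": [60,60,60,60,60,60,60,60,60,60]
}}

```text
t: 44.35
eef_pos: [515.7, -35.6, 218.2]
tcp_rot: [3.14, 0.0, -3.017]
contact_force: [-0.4, -0.3, 0.1]
opening: 59.9
```

Run:
```python
from h import *
st(); a=snap("top","top2"); snap("scene","scene2")
a=cv2.imread("pics/top2.png")[60:330]; b=cv2.imread("pics/scene2.png")[130:350,60:520]
cv2.imwrite("pics/v2.png",np.vstack([cv2.resize(a,(600,290)),cv2.resize(b,(600,287))]))
```

```text
{'t': 44.35, 'joint_positions': [-0.204, 0.268, 1.722, 0.002, 1.152, -1.9], 'eef_pos': [515.735, -35.624, 218.242], 'tcp_rot': [3.14, 0.0, -3.017], 'contact_force': [-0.448, -0.302, 0.108], 'torque': [-0.002, -0.024, 0.01], 'opening': 59.879}
```

View pics/v2.png

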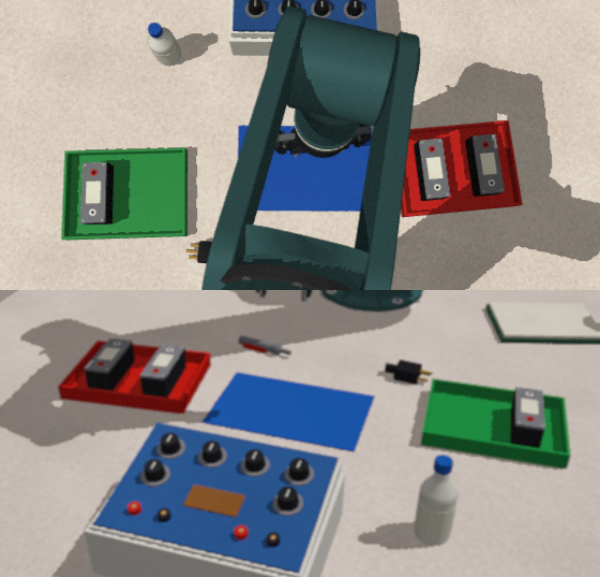

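All three packs lie flat, cap up, inside the tray walls: two in red and one in green. The bystanders stand where they were and the arm is clear, so I'm handing in.

```bash
python3 -c "
from h import *
print(ctrl.finish_job())"
```

```text
the job is handed in; nothing more can be done
None
```

All three packs are sorted and the job was handed in at about 44 s of the 72 s allowed. Two rattled and went in the red tray; one was solid and went in the green. No verdict was reported.

I tipped each pack about 24° both ways and read the wrist moment at level after each tip. A loose core leaves the reading swung one way, then the other.

| Pack (starting place) | Level reading after + tip (N·m) | Level reading after − tip (N·m) | Result | Placed in |
|---|---|---|---|---|
| Left | +0.036, repeat +0.022 | −0.050, second average −0.073 | rattles | red, far slot |
| Right | −0.002 | +0.009 | solid | green, far slot |
| Middle | +0.069 | −0.051 | rattles | red, near slot |

- **One disagreement:** the left pack's swing was about 0.09 N·m, less than the 0.127 expected for a fully rolled core. It repeated on a second tip and was far above the solid pack's roughly 0.01, so I took it as rattling.
- **Last check:** the final top and scene pictures show all three packs flat, cap up and inside the tray walls, with the arm clear of everything. The bottle, plug and probe look unmoved, judged by eye from the pictures.

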